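Reset the stop of a labelling jig, taking up its slack, and load the carton

TASK

Change the labelling jig over: first lift the small flat carton out of the bed and set it down flat on the bare bench beside the jig, then draw the sliding stop back, by its handle, a good 2 cm past the set mark towards the fixed end plate and bring it up again, away from the end plate, until the pointer is on the mark, with the handle's slack taken up in that outward direction. Then lay the bigger carton flat in the bed, lengthwise between end plate and stop, with its end up against the stop and without shifting the stop. Leave the mark and the objects standing round the jig as they are.

Things in the scene. Friction and masses are not known exactly. Their poses are not given: they have to be found in the camera images.
- jig: labelling jig fixed to the bench: base board 200 (own x) by 420 mm (own y -225 to +195), bed surface z = 12. Origin on the bench; x points to the far side (rail), y to the end with the fixed end plate, z up. End plate: inner face y = +180, x -100 to 35, top z = 56. Bed for cartons: x -100 to 40. Rail along y: x 46 to 74, top z = 40; notched scale ledge behind it, x 79 to 97, top z = 32.
- stop (a joint): travel of the sliding stop, an aluminium carriage on the rail, in m: 0 = stop face 100 mm from the end plate's inner face, growing as the stop moves away from the end plate (jig -y), up to 0.18. Stiff (about 5 N of friction), stays where it is left; with the fingers off it nothing drives it.
- stop_face (a point): centre of the stop's face that looks at the end plate (jig +y); this point lies at jig x = -35, z = 40. The stop plate is dark steel, 8 mm thick, x from -80 to +38, z from 14 to 66. Axes as the jig's.
- pointer (a point): tip of the dark pointer on the far side of the carriage, at jig x = 104, z = 47, 61 mm on the -y side of the stop face; moves with the stop. Axes as the jig's.
- mark_tip (a point): tip of the steel set mark, an upright tab 26 mm wide clamped on the scale ledge's far edge, thin ridge on top; jig x = 106, z = 41. The pointer is on the mark when both have the same y in the jig's frame. Axes as the jig's. Do not shift the mark. It starts 25 to 125 mm from the pointer, towards the end plate.
- handle (a joint): slack of the handle in the carriage's window, in m: the black handle slides 16 mm freely (0.5 N) along the travel before it takes the stop with it. 0.016 = handle against the window's outer cheek (jig -y side), driving the stop away from the end plate: slack taken up outward; 0 = against the cheek nearer the end plate, as when pulling back.
- handle_grip (a point): middle of the handle's grip, an upright bar 26 mm across the travel (jig x) and 56 mm along it (jig y), from z = 71 to 119 above the bench, this point at z = 97; the window's cheeks beside it end at z = 71. Grip it across the travel. Axes as the jig's.
- small_carton: small flat carton left in the bed, 51 (own x) by 75 (own y) by 29 mm high, 0.05 to 0.1 kg; origin at the centre of its underside.
- big_carton: bigger carton to be loaded, 61 (own x) by 90 (own y) by 45 mm high, 0.2 to 0.5 kg; origin at the centre of its underside; stands flat on the bench to the right of the jig. Its long side goes along the jig's y (either way round).
- squeeze_bottle: bystander: white squeeze bottle with a spout, 60 mm across, 174 mm tall, behind the jig; origin at the centre of its underside.
- tub: bystander: dark screw-lid tub, 66 mm across, 70 mm tall, behind the jig; origin at the centre of its underside.
- tape_roll: bystander: roll of clear tape lying flat, 102 mm across, 48 mm high, at the right; origin at the centre of its underside.
- label_roll: bystander: standing roll of white labels, 62 mm across, 50 mm high, between the robot and the jig; origin at the centre of its underside.
Mind the look-alikes: they are no part of the job. What is shaped like the small_carton but red or yellow is not meant.

How it is judged:
On the way, in this order (a step that is already met when the one before it is completed fails the run):
1. the small carton lies flat and at rest on the bench, clear of the jig (height (world z) of small_carton below 0.006 m and angle between small_carton's own z axis and vertical below 0.1 rad and linear speed of small_carton below 0.03 m/s), for 0.2 s.
2. the stop is drawn back so that the pointer is at least 10 mm past the mark on the end-plate side (y of pointer in the frame of mark_tip above 0.01 m), for 0.1 s.
3. coming up, the slack is taken up outward while the pointer is still 4 mm or more short of the mark (y of pointer in the frame of mark_tip above 0.004 m and value of joint handle above 0.0125 m), for 0.05 s.
4. the stop has come up so that the pointer is on the mark (within 3.5 mm), handle slack taken up outward (y of pointer in the frame of mark_tip between -0.0035 and 0.0035 m and value of joint handle above 0.0125 m), for 0.2 s.
At the end, for the whole second after the job is handed in: Pointer within 3.5 mm of the mark, slack taken up outward (handle above 12.5 of 16 mm); bigger carton flat and at rest in the bed, lengthwise within 0.12 rad, its end within about 8 mm of the stop; small carton flat and at rest on the bench, off the jig (all of step 4 and y of big_carton in the frame of stop_face between 0.042 and 0.053 m and x of big_carton in the frame of jig between -0.072 and 0.012 m and z of big_carton in the frame of jig between 0.008 and 0.018 m and angle between big_carton's own z axis and vertical below 0.08 rad and angle between the y axis of big_carton and the y axis of jig, either way round below 0.12 rad and linear speed of each of big_carton, small_carton below 0.01 m/s and height (world z) of small_carton between -0.01 and 0.006 m and angle between small_carton's own z axis and vertical below 0.1 rad); the robot touches nothing.
It fails at once if the set mark is shifted by more than 4 mm (distance of mark_tip from where it was at the start of the episode above 0.004 m).
It fails at once if a bystander is moved more than 20 mm or tipped (distance of any of squeeze_bottle, tub, tape_roll, label_roll from where it was at the start of the episode above 0.02 m or angle between any of squeeze_bottle, tub's own z axis and vertical above 0.4 rad).
It also fails if it takes over 72 s, if anything falls off the work surface, if the arm or the gripper's body presses on something with over 40 N, if the wrist force passes 120 N, or if a joint passes its speed limit or range.

ROBOT

A 6-joint arm with a two-finger parallel gripper is mounted at the origin on the work surface; the furniture and walls round the work are solid. World frame = base frame: x ahead of the robot, y to its left, z up, the work surface at z = 0. Lengths are in m, angles in rad, forces in N, time in s.
With the tool pointing down it reaches from about 0.35 to 0.925 m from the base axis. Payload 6.4 kg.
Tool frame: the origin (TCP) lies on the centre line of the jaws, within the pads' length; the fingertips stand 11 mm ahead of it and the grasp point (between the pads) lies 8 mm behind it; z points along the fingers, y is the line along which they close (so a half turn about z gives the same grasp; the last joint's range is limited). The gripper opens to 94 mm and grips with 3 to 60 N. Pads are 16 mm wide; open, the fingers measure 119 mm over their backs; the gripper's body (75 mm by 177 mm) begins 78 mm behind the grasp point.
Start: joints at [-1.32, 0.245, 1.558, -0, 1.339, -0.174], TCP at [0.268, -0.592, 0.216] pointing down, gripper open.
Joint ranges: [-3.13, 3.13], [-1.02, 2.26], [0.13, 2.54], [-0.95, 4.09], [0.21, 2.88], [-2.74, 2.74]. Speed limits (rad/s): [2.57, 2.57, 3.14, 3.14, 3.14, 3.14].

INTERFACE

Orientations are given as a unit quaternion [x, y, z, w].
In Python, from plant import arm gives the robot as it stands. The module is installed in compiled form; this text tells all that it offers.
- The arm moves only by the tool drive_tool, never from a script. Its argument "deltas" is a list of rows, each a list of 4 numbers: the shift along the world's x, y, z normalised to -1 to 1, where 1 is 0.25 m, then the turn about the world's z normalised to -1 to 1, where 1 is 360 degrees. A call has 1 to 5 rows; each row is the pose to reach, as a shift and turn from the pose commanded when the call began, turning the shorter way round; what a row does not reach only later rows make up. A row lasts 1/12 s, in which the tool goes at most 41.7 mm and 7.16 degrees, less where a joint would pass 70% of its speed; a pose out of reach is approached as far as the arm can. A call with a number of a shift or a turn outside -1 to 1 is refused whole. A call with a gripper value outside its range is refused whole. "claw" is the opening, from 0 (shut) to 1 (fully open), set as the call begins (left out, the last holds). The fingers move at their own pace and stop on an object; the grip force is fixed at half the most. Time passes only in rows, so rows that repeat a pose let the fingers close. It gives the time, the measured TCP pose, the force, the opening and the grip force at its end, in the units of the state.
- arm.get_state(): the state, without advancing time (a new reading comes with each control period).
- arm.camera(name): name is "scene" or "top" or "wrist"; returns the picture (480x640x3 uint8, red, green, blue); there is no depth.
- arm.camera_info(name): a dict with "intrinsics" (3x3 intrinsics, pixels), "dist_coeffs" ([k1, k2, p1, p2, k3] as OpenCV has them; the pictures are not rectified), "extrinsics" (4x4, takes a point from camera to world coordinates); the wrist camera has in their place "tool_from_camera" (4x4, takes a point from camera to tool coordinates, whose origin is the TCP and whose axes are the flange's). Camera axes: x right, y up, looking along -z (the intrinsics and any distortion apply to the point x, -y, -z); pixel columns grow to the right and rows downward; lengths in m; the calibration is good to about 2 mm. A picture is of the moment at which its call begins: read the wrist's pose just before it. camera_info takes no time and is no camera call.
- arm.job_done(): hands the job in; it is judged then, once.
Trained networks look in the newest picture that a camera, given by its name, has taken for a name from the list of things; names that differ only in an ending like _2 or _b are one class to them, and where a whole thing is asked for, a point or a joint stands for the part that bears it (a point fixed in the world has none). Each returns a list of dicts, best first, with "score" (0 to 1); they miss things now and then, are a little off and sometimes report something else, mostly with a low value. They report only what shows in the picture. A call takes as long as a camera call. They do not tell look-alikes from the thing itself.
- arm.outline_of(label, camera): "region" (480x640 bool, what is visible of it) and "bbox" ([left, top, right, bottom] in pixels, round what is visible of it).
The state is a dict: "t": time; "joint_positions": joint angles; "qvel": joint speeds; "joint_efforts": joint torques, N m; "tcp_pos": TCP position; "ee_rot": TCP orientation; "force": force on the tool from outside, world axes, zero at the start; "torque": the same for the moment, N m; "width": finger opening in m; "grip_force": force on a finger pad.
Only numpy, scipy, OpenCV 4.12 (cv2) and the standard library are available. Lean on these libraries where they do the work, as an engineer would, in place of code of your own. Each camera call takes 0.05 s, during which the arm holds its last target. There are 200 camera calls.

## Working session

There is one attempt and no reset: what is moved stays moved. The work goes in short steps, Python scripts to look and compute and a tool call to move; the robot and the scene stay as the last step left them, time stands still between calls to the robot, and variables do not carry over. Pictures are saved under pics/ and viewed, at most 10 in all, crops included, and the job is handed in when it is done.

Besides the shell and the picture viewer there is one more tool, called after "Emit:" by a JSON object that holds its "api" and its "payload", one argument or row to a line. drive_tool: Moves the arm, as the interface text tells. Its arguments: {"type":"object","properties":{"deltas":{"type":"array"},"claw":{"type":"number"}},"required":["deltas"]}

```bash
mkdir -p pics
cat > h.py <<'E'
import numpy as np, cv2
from scipy.spatial.transform import Rotation as R
from plant import arm
def cam(name):
    i=arm.camera_info(name); K=np.array(i["intrinsics"]); d=np.array(i["dist_coeffs"])
    if name=="wrist":
        s=arm.get_state(); T=np.eye(4); T[:3,:3]=R.from_quat(s["ee_rot"]).as_matrix(); T[:3,3]=s["tcp_pos"]
        E=T@np.array(i["tool_from_camera"])
    else: E=np.array(i["extrinsics"])
    return K,d,E
def toworld(px,z,c):
    K,d,E=c; p=cv2.undistortPoints(np.array(px,float).reshape(-1,1,2),K,d).reshape(-1,2)
    r=np.c_[p[:,0],-p[:,1],-np.ones(len(p))]@E[:3,:3].T; o=E[:3,3]
    return o+r*((z-o[2])/r[:,2])[:,None]
def topix(P,c):
    K,d,E=c; q=(np.atleast_2d(P)-E[:3,3])@E[:3,:3]
    q=q*[1,-1,-1]
    return cv2.projectPoints(q,np.zeros(3),np.zeros(3),K,d)[0].reshape(-1,2)
def save(name,im): cv2.imwrite("pics/"+name,im[:,:,::-1])
E
python3 - <<'E'
from h import *
for c in ("top","scene"):
    im=arm.camera(c); save(c+"0.png",im)
    print(c,np.round(cam(c)[2],3).tolist(), np.round(cam(c)[0],0).tolist())
for l in ["jig","stop_face","mark_tip","pointer","handle_grip","small_carton","big_carton","squeeze_bottle","tub","tape_roll","label_roll"]:
    for c in ("top",):
        for o in arm.outline_of(l,c)[:3]:
            r=o["region"].astype(np.uint8); 
            if r.sum()<3: continue
            cs=max(cv2.findContours(r,0,2)[0],key=cv2.contourArea); print(l,c,round(o["score"],2),np.round(o["bbox"]).tolist(),np.round(cv2.minAreaRect(cs)[0]),np.round(cv2.minAreaRect(cs)[1]),round(cv2.minAreaRect(cs)[2],1))
E
```

```text
top [[0.016, 0.992, -0.123, 0.351], [-1.0, 0.015, -0.014, -0.014], [-0.012, 0.123, 0.992, 1.598], [0.0, 0.0, 0.0, 1.0]] [[566.0, 0.0, 330.0], [0.0, 566.0, 235.0], [0.0, 0.0, 1.0]]
scene [[-0.557, 0.577, -0.597, -0.239], [-0.831, -0.398, 0.389, 0.495], [-0.013, 0.713, 0.701, 1.007], [0.0, 0.0, 0.0, 1.0]] [[492.0, 0.0, 321.0], [0.0, 492.0, 231.0], [0.0, 0.0, 1.0]]
jig top 0.59 [281.0, 288.0, 307.0, 312.0] [294. 300.] [22. 23.] 90.0
jig top 0.58 [218.0, 198.0, 375.0, 288.0] [299. 239.] [151.  77.] 8.8
jig top 0.43 [330.0, 216.0, 362.0, 233.0] [345. 223.] [24. 14.] 8.1
stop_face top 0.97 [319.0, 213.0, 370.0, 275.0] [343. 245.] [41. 60.] 12.1
stop_face top 0.58 [333.0, 161.0, 355.0, 189.0] [342. 174.] [27. 21.] 90.0
mark_tip top 0.47 [311.0, 205.0, 323.0, 212.0] [316. 206.] [5. 8.] 90.0
pointer top 0.88 [319.0, 213.0, 370.0, 272.0] [343. 244.] [43. 63.] 12.5
pointer top 0.57 [331.0, 161.0, 353.0, 192.0] [341. 174.] [29. 20.] 90.0
handle_grip top 0.69 [334.0, 217.0, 360.0, 230.0] [345. 223.] [25. 15.] 6.3
small_carton top 0.98 [237.0, 302.0, 267.0, 328.0] [254. 313.] [28. 19.] 18.4
small_carton top 0.89 [173.0, 288.0, 206.0, 311.0] [189. 300.] [19. 28.] 74.1
small_carton top 0.87 [259.0, 242.0, 293.0, 266.0] [274. 253.] [29. 18.] 17.5
big_carton top 0.66 [435.0, 258.0, 469.0, 284.0] [451. 270.] [35. 24.] 10.3
squeeze_bottle top 0.9 [333.0, 160.0, 353.0, 190.0] [341. 174.] [27. 20.] 90.0
tub top 0.97 [248.0, 149.0, 273.0, 174.0] [261. 163.] [27. 24.] 76.0
tub top 0.43 [320.0, 213.0, 368.0, 275.0] [344. 245.] [43. 62.] 8.7
tape_roll top 0.69 [448.0, 172.0, 490.0, 210.0] [469. 190.] [35. 38.] 45.0
label_roll top 0.62 [280.0, 288.0, 308.0, 312.0] [294. 299.] [22. 23.] 90.0
```

Run:
```python
import cv2
im=cv2.imread("pics/top0.png"); cv2.imwrite("pics/top0c.png",cv2.resize(im[140:340,160:500],(800,470),interpolation=cv2.INTER_CUBIC))
```

```text
(no output)
```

View pics/top0c.png

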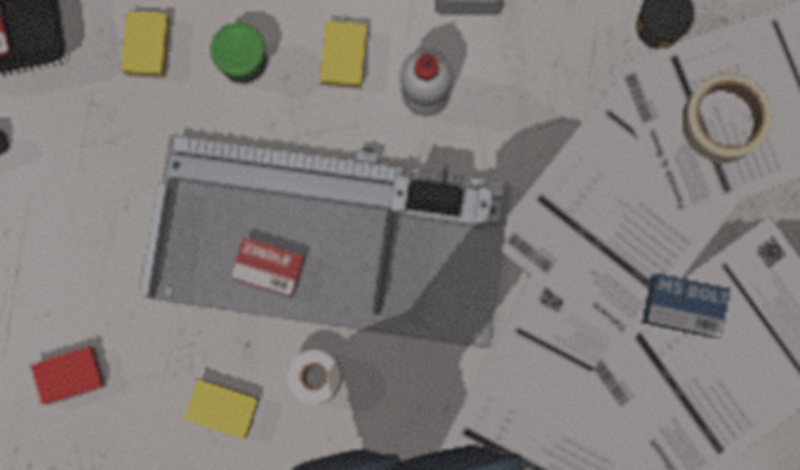

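View pics/scene0.png

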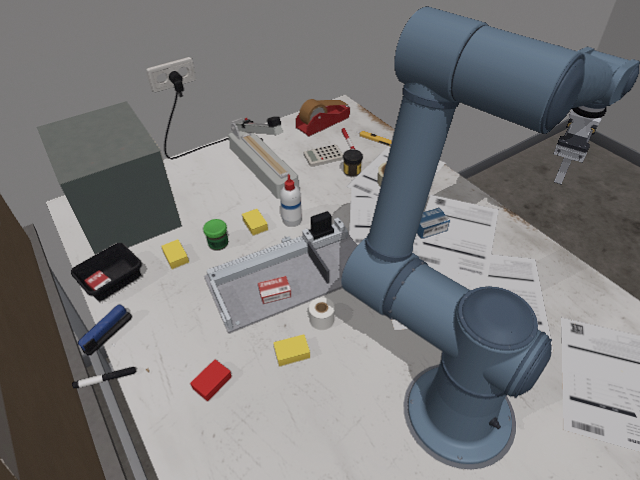

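The top view shows the jig with its end plate on the left, at crop x≈155, and its stop at crop x≈385. The carton in the bed is the red and white printed one at crop (267,265), which is full (273,253). The look-alikes are plain red at crop (68,375) and yellow at (222,408), (145,42) and (345,52), all outside the bed. The printed carton lies in the bed, so it is the one meant. The big carton is the blue one at crop (687,305).

Run:
```python
from h import *
c=cam("top"); f=lambda p:np.array(p)/2.353+[160,140]
for n,p,z in [("farleft rail",(172,136),.03),("nearright base",(490,345),.012),("nearleft plate top",(148,297),.056),("farleft plate",(167,183),.056),("farright",(505,185),.03),("small",(267,265),.041),("big",(687,303),.045),("label",(315,376),.05),("handle",(436,196),.119),("mark",(369,150),.04),("bottle",(425,90),.05),("tub",(238,50),.07),("tape",(728,118),.048),("redla",(68,375),.02),("yelnear",(222,408),.02),("yel",(345,52),.02),("rail left",(165,180),.04),("rail right",(400,203),.04)]:
    print(n,np.round(toworld(f(p),z,c)[0],3))
i=arm.camera_info("wrist"); print(np.round(i["tool_from_camera"],3),np.round(i["intrinsics"],0),np.round(i["dist_coeffs"],3))
s=arm.get_state(); print(s["tcp_pos"],np.round(R.from_quat(s["ee_rot"]).as_matrix(),2),s["t"],s["width"])
```

```text
farleft rail [0.646 0.286 0.03 ]
nearright base [ 0.402 -0.1    0.012]
nearleft plate top [0.45  0.302 0.056]
farleft plate [0.585 0.285 0.056]
farright [ 0.592 -0.115  0.03 ]
small [0.491 0.165 0.041]
big [ 0.453 -0.328  0.045]
label [0.362 0.105 0.05 ]
handle [ 0.565 -0.032  0.119]
mark [0.63  0.048 0.04 ]
bottle [ 0.702 -0.018  0.05 ]
tub [0.743 0.204 0.07 ]
tape [ 0.674 -0.38   0.048]
redla [0.357 0.403 0.02 ]
yelnear [0.322 0.216 0.02 ]
yel [0.755 0.08  0.02 ]
rail left [0.591 0.29  0.04 ]
rail right [0.567 0.01  0.04 ]
[[-0.001  0.97   0.245  0.07 ]
 [ 1.     0.001  0.001 -0.001]
 [ 0.001  0.245 -0.97  -0.169]
 [ 0.     0.     0.     1.   ]] [[404.   0. 324.]
 [  0. 404. 240.]
 [  0.   0.   1.]] [-0.078  0.     0.     0.     0.   ]
[ 0.26791189 -0.59225266  0.21648323] [[ 0.91  0.41  0.  ]
 [ 0.41 -0.91 -0.  ]
 [ 0.    0.   -1.  ]] 0.65 0.09403815437249353
```

Emit:
{"api": "drive_tool", "payload": {
  "deltas": [
    [0.232,0.692,0.1,0.042],
    [0.232,0.692,0.1,0.042],
    [0.232,0.692,0.1,0.042],
    [0.232,0.692,0.1,0.042],
    [0.232,0.692,0.1,0.042]
  ],
  "claw": 1
}}

```text
t: 1.07
tcp_pos: [0.3271, -0.4157, 0.2422]
ee_rot: [0.941, 0.339, 0.0, 0.0]
force: [0.5, -1.0, -0.1]
width: 0.0945
grip_force: 0.0
```

Emit:
{"api": "drive_tool", "payload": {
  "deltas": [
    [0.232,0.692,0.1,0.042],
    [0.232,0.692,0.1,0.042],
    [0.232,0.692,0.1,0.042],
    [0.232,0.692,0.1,0.042],
    [0.232,0.692,0.1,0.042]
  ]
}}

```text
t: 1.48
tcp_pos: [0.3849, -0.2428, 0.2675]
ee_rot: [0.888, 0.46, 0.001, 0.001]
force: [0.0, -0.5, 0.1]
width: 0.0939
grip_force: 0.0
```

Emit:
{"api": "drive_tool", "payload": {
  "deltas": [
    [0.232,0.692,0.1,0.042],
    [0.232,0.692,0.1,0.042],
    [0.232,0.692,0.1,0.042],
    [0.232,0.692,0.1,0.042],
    [0.232,0.692,0.1,0.042]
  ]
}}

```text
t: 1.9
tcp_pos: [0.4428, -0.0697, 0.2927]
ee_rot: [0.82, 0.573, 0.001, 0.001]
force: [0.4, -0.9, -0.2]
width: 0.0939
grip_force: 0.0
```

Emit:
{"api": "drive_tool", "payload": {
  "deltas": [
    [0.232,0.692,0.0,0.042],
    [0.232,0.692,0.0,0.042],
    [0.232,0.692,0.0,0.042],
    [0.232,0.692,0.0,0.042],
    [0.232,0.692,0.0,0.042]
  ]
}}

```text
t: 2.32
tcp_pos: [0.5004, 0.1038, 0.2916]
ee_rot: [0.737, 0.676, 0.001, -0.0]
force: [-0.1, -0.9, -0.0]
width: 0.0941
grip_force: 0.0
```

Run:
```python
from h import *
c=cam("wrist"); im=arm.camera("wrist"); save("w1.png",im); np.savez("w1.npz",K=c[0],d=c[1],E=c[2])
s=arm.get_state(); print(s["t"],s["tcp_pos"],R.from_quat(s["ee_rot"]).as_matrix()[:,0],s["joint_positions"])
for l,z in [("small_carton",.041),("stop_face",.066),("mark_tip",.041),("handle_grip",.119),("squeeze_bottle",.17),("label_roll",.05),("tub",.07)]:
        for o in arm.outline_of(l,"wrist")[:3]:
            r=o["region"].astype(np.uint8); 
            if r.sum()<3: continue
            cs=max(cv2.findContours(r,0,2)[0],key=cv2.contourArea); b=cv2.boxPoints(cv2.minAreaRect(cs)); print(l,round(o["score"],2),np.round(b).tolist(),np.round(toworld(b,z,c)[:,:2],3).tolist())
```

```text
2.3667 [0.50050257 0.10426239 0.29147201] [0.08509952 0.99637102 0.00168989] [-1.75897753e-02 -1.42268485e-01  1.82362086e+00  1.68123393e-03
  1.45990287e+00  6.74273364e-02]
small_carton 0.96 [[508.0, 227.0], [509.0, 179.0], [586.0, 181.0], [585.0, 228.0]] [[0.695, 0.068], [0.695, 0.119], [0.782, 0.11], [0.784, 0.058]]
small_carton 0.94 [[115.0, 148.0], [125.0, 72.0], [181.0, 79.0], [172.0, 155.0]] [[0.289, 0.188], [0.312, 0.26], [0.369, 0.247], [0.348, 0.174]]
small_carton 0.62 [[276.0, 180.0], [291.0, 105.0], [341.0, 115.0], [326.0, 190.0]] [[0.452, 0.138], [0.475, 0.211], [0.524, 0.197], [0.503, 0.123]]
stop_face 0.58 [[254.0, 329.0], [280.0, 240.0], [444.0, 289.0], [417.0, 378.0]] [[0.413, -0.015], [0.453, 0.08], [0.617, 0.012], [0.587, -0.092]]
mark_tip 0.72 [[431.0, 254.0], [434.0, 228.0], [449.0, 229.0], [446.0, 256.0]] [[0.611, 0.044], [0.615, 0.074], [0.63, 0.07], [0.627, 0.041]]
handle_grip 0.82 [[378.0, 364.0], [383.0, 301.0], [425.0, 304.0], [420.0, 367.0]] [[0.539, -0.036], [0.546, 0.028], [0.584, 0.022], [0.578, -0.044]]
squeeze_bottle 0.89 [[468.0, 289.0], [512.0, 247.0], [579.0, 316.0], [536.0, 358.0]] [[0.607, 0.054], [0.641, 0.085], [0.699, 0.021], [0.664, -0.013]]
squeeze_bottle 0.24 [[252.0, 326.0], [281.0, 237.0], [447.0, 290.0], [418.0, 379.0]] [[0.437, 0.038], [0.468, 0.108], [0.59, 0.054], [0.565, -0.022]]
label_roll 0.69 [[153.0, 202.0], [213.0, 172.0], [240.0, 225.0], [179.0, 255.0]] [[0.323, 0.128], [0.391, 0.153], [0.41, 0.097], [0.341, 0.07]]
tub 0.82 [[513.0, 52.0], [602.0, 52.0], [602.0, 122.0], [513.0, 122.0]] [[0.686, 0.24], [0.774, 0.237], [0.776, 0.172], [0.686, 0.177]]
```

View pics/w1.png

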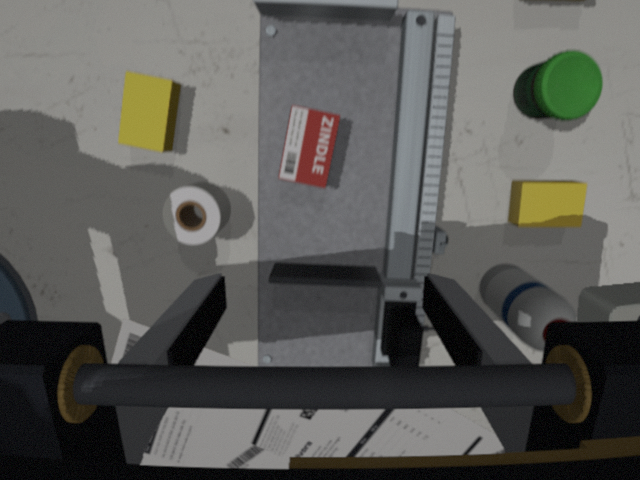

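The wrist view shows the printed ZINDLE carton in the bed at (310,147), with plain yellow ones outside it. The stop plate is at row ~270, the handle at (403,325), the mark at (440,240) and the label roll at (192,213).

Run:
```python
from h import *
z=np.load("w1.npz"); c=(z["K"],z["d"],z["E"])
for n,p,h in [("bed edge",[(258,40),(259,360)],.012),("rail edge",[(404,20),(389,240)],.04),("endplate bottom",[(265,10),(395,12)],.012),("stop top+y edge",[(274,264),(377,268)],.066),("mark tip",[(440,230),(440,240),(440,246)],.041),("label top ctr",[(190,213)],.05)]:
    w=toworld(p,h,c); print(n,np.round(w[:,:2],4).tolist(), np.round(np.arctan2(*(w[-1]-w[0])[:2]),3))
im=cv2.imread("pics/w1.png"); hsv=cv2.cvtColor(im,cv2.COLOR_BGR2HSV)
a=cv2.resize(im[90:200,255:365],(440,440),interpolation=cv2.INTER_CUBIC)
b=cv2.resize(im[215:335,360:470],(403,440),interpolation=cv2.INTER_CUBIC)
cv2.imwrite("pics/w1c.png",np.hstack([a[:,:390],b]))
```

```text
bed edge [[0.4457, 0.2823], [0.401, -0.0841]] -3.02
rail edge [[0.5923, 0.282], [0.5657, 0.0638]] -3.02
endplate bottom [[0.4562, 0.3109], [0.5892, 0.2975]] 1.671
stop top+y edge [[0.4433, 0.0556], [0.5482, 0.0421]] 1.699
mark tip [[0.6208, 0.0703], [0.6206, 0.0592], [0.6205, 0.0525]] -3.125
label top ctr [[0.3599, 0.1134]] 0.0
```

View pics/w1c.png

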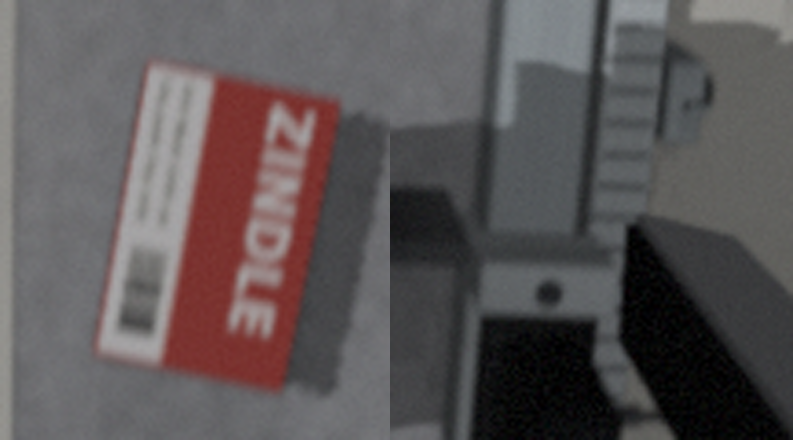

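```bash
cat >> h.py <<'E'
YAW=-.1217; O=np.array([.527,.122]); EX=np.array([np.cos(YAW),np.sin(YAW)]); EY=np.array([-EX[1],EX[0]])
def jig(w): w=np.atleast_2d(w)[:,:2]-O; return np.c_[w@EX,w@EY]
def wld(x,y): return O+x*EX+y*EY
E
python3 - <<'E'
from h import *
z=np.load("w1.npz"); c=(z["K"],z["d"],z["E"])
p=[(292.5,105),(340,114.5),(326,188),(279,179)]
w=toworld(p,.041,c)[:,:2]; print(w,w.mean(0)); d=w[0]+w[1]-w[2]-w[3]; print(np.degrees(np.arctan2(d[1],d[0])),np.linalg.norm(d)/2,np.linalg.norm(w[1]-w[0]))
s=arm.get_state(); print(w.mean(0)-s["tcp_pos"][:2],jig(w.mean(0)))
t=cam("top")
print(jig(wld(-.1,-.225)), wld(-.1,-.225),wld(-.1,.195),wld(0,.195),np.round(topix(np.r_[wld(-.1,-.225),.012],t)),np.round(topix(np.r_[wld(.106,-.051),.041],t)))
E
```

```text
[[0.47680824 0.21112224]
 [0.52323832 0.19778825]
 [0.50292613 0.12546385]
 [0.45528459 0.13904681]] [0.48956432 0.16835529]
73.84252622294935 0.07516906191650953 0.048306803633697916
[-0.01020887  0.0697558 ] [[-0.04278632  0.04146775]]
[[-0.1   -0.225]] [ 0.40042467 -0.08919585] [0.45141259 0.3276977 ] [0.55067296 0.31555772] [[365. 287.]] [[313. 205.]]
```

Emit:
{"api": "drive_tool", "payload": {
  "deltas": [
    [-0.02,0.14,-0.28,-0.016],
    [-0.041,0.279,-0.56,-0.0314],
    [-0.041,0.279,-0.56,-0.0314],
    [-0.041,0.279,-0.56,-0.0314],
    [-0.041,0.279,-0.56,-0.0314]
  ]
}}

```text
t: 3.13
tcp_pos: [0.4847, 0.1696, 0.145]
ee_rot: [0.801, 0.599, -0.005, -0.003]
force: [0.1, -0.3, 0.1]
width: 0.0942
grip_force: 0.0
```

Emit:
{"api": "drive_tool", "payload": {
  "deltas": [
    [0,0,-0.16,0],
    [0,0,-0.3,0],
    [0,0,-0.4,0],
    [0,0,-0.46,0],
    [0,0,-0.494,0]
  ]
}}

```text
t: 3.55
tcp_pos: [0.4897, 0.1682, 0.0274]
ee_rot: [0.802, 0.598, -0.001, -0.0]
force: [0.1, -0.2, 0.7]
width: 0.0938
grip_force: 0.0
```

Emit:
{"api": "drive_tool", "payload": {
  "deltas": [
    [0,0,0,0],
    [0,0,0,0],
    [0,0,0,0],
    [0,0,0,0],
    [0,0,0,0]
  ],
  "claw": 0.3
}}

```text
t: 3.97
tcp_pos: [0.4907, 0.1696, 0.0293]
ee_rot: [0.801, 0.598, 0.001, 0.001]
force: [0.1, 0.8, 0.3]
width: 0.0642
grip_force: 0.0
```

Emit:
{"api": "drive_tool", "payload": {
  "deltas": [
    [0,0,0,0],
    [0,0,0,0],
    [0,0,0,0],
    [0,0,0,0],
    [0,0,0,0]
  ],
  "claw": 0.3
}}

```text
t: 4.38
tcp_pos: [0.49, 0.1696, 0.0285]
ee_rot: [0.801, 0.598, 0.0, 0.0]
force: [-0.7, -0.4, 4.4]
width: 0.0506
grip_force: 30.0
```

Emit:
{"api": "drive_tool", "payload": {
  "deltas": [
    [0,0,0.15,0],
    [0,0,0.3,0],
    [0,0,0.44,0],
    [0,0,0.44,0],
    [0,0,0.44,0]
  ]
}}

```text
t: 4.8
tcp_pos: [0.491, 0.1697, 0.1399]
ee_rot: [0.801, 0.598, 0.002, 0.001]
force: [-0.1, 0.1, -0.6]
width: 0.0504
grip_force: 30.0
```

Emit:
{"api": "drive_tool", "payload": {
  "deltas": [
    [0.01,0.16,0,0],
    [0.02,0.32,0,0],
    [0.03,0.48,0,0],
    [0.035,0.64,0,0],
    [0.04,0.8,0,0]
  ]
}}

```text
t: 5.22
tcp_pos: [0.498, 0.3707, 0.135]
ee_rot: [0.801, 0.598, -0.002, -0.0]
force: [0.9, -0.9, -1.5]
width: 0.0501
grip_force: 30.0
```

Emit:
{"api": "drive_tool", "payload": {
  "deltas": [
    [0,0.1,-0.1,0],
    [0,0.1,-0.22,0],
    [0,0.1,-0.34,0],
    [0,0.1,-0.42,0],
    [0,0.1,-0.465,0]
  ]
}}

```text
t: 5.63
tcp_pos: [0.4953, 0.3927, 0.0157]
ee_rot: [0.801, 0.599, -0.005, -0.001]
force: [-17.1, -2.5, 42.3]
width: 0.0506
grip_force: 30.1
```

Emit:
{"api": "drive_tool", "payload": {
  "deltas": [
    [0,0,0,0],
    [0,0,-0.01,0],
    [0,0,-0.02,0]
  ]
}}

```text
t: 5.88
tcp_pos: [0.4998, 0.3944, 0.0164]
ee_rot: [0.801, 0.598, 0.0, 0.0]
force: [0.2, -0.3, -1.0]
width: 0.0507
grip_force: 30.0
```

Emit:
{"api": "drive_tool", "payload": {
  "deltas": [
    [0,0,0,0],
    [0,0,0,0],
    [0,0,0,0],
    [0,0,0,0]
  ],
  "claw": 0.8
}}

```text
t: 6.22
tcp_pos: [0.5, 0.3946, 0.0173]
ee_rot: [0.801, 0.598, 0.001, 0.0]
force: [0.1, -0.7, 0.5]
width: 0.0729
grip_force: 0.0
```

Emit:
{"api": "drive_tool", "payload": {
  "deltas": [
    [0,0,0.1,0],
    [0,0,0.26,0],
    [0,0,0.42,0],
    [0,0,0.58,0],
    [0,0,0.65,0]
  ],
  "claw": 1
}}

```text
t: 6.63
tcp_pos: [0.5021, 0.3959, 0.1863]
ee_rot: [0.801, 0.598, 0.005, 0.001]
force: [1.9, 0.4, 0.4]
width: 0.0937
grip_force: 0.0
```

Emit:
{"api": "drive_tool", "payload": {
  "deltas": [
    [0.06,-0.15,0.03,0.009],
    [0.06,-0.3,0.03,0.009],
    [0.06,-0.45,0.03,0.009],
    [0.06,-0.6,0.03,0.009],
    [0.06,-0.75,0.03,0.009]
  ]
}}

```text
t: 7.05
tcp_pos: [0.5144, 0.2055, 0.1872]
ee_rot: [0.784, 0.621, 0.0, 0.0]
force: [0.4, 0.5, 0.3]
width: 0.0943
grip_force: 0.0
```

Emit:
{"api": "drive_tool", "payload": {
  "deltas": [
    [0.06,-0.15,0.02,0.009],
    [0.06,-0.3,0.02,0.009],
    [0.06,-0.45,0.02,0.009],
    [0.06,-0.6,0.02,0.009],
    [0.06,-0.7,0.02,0.009]
  ]
}}

```text
t: 7.47
tcp_pos: [0.5296, 0.0292, 0.1923]
ee_rot: [0.767, 0.642, 0.0, 0.001]
force: [0.2, 0.0, -0.7]
width: 0.0937
grip_force: 0.0
```

Emit:
{"api": "drive_tool", "payload": {
  "deltas": [
    [0.06,-0.15,0,0.008],
    [0.06,-0.3,0,0.008],
    [0.06,-0.3,0,0.008],
    [0.06,-0.3,0,0.008],
    [0.06,-0.3,0,0.008]
  ]
}}

```text
t: 7.88
tcp_pos: [0.5445, -0.0426, 0.1918]
ee_rot: [0.75, 0.662, 0.0, -0.0]
force: [-0.6, 1.2, -0.0]
width: 0.094
grip_force: 0.0
```

Run:
```python
from h import *
c=cam("wrist"); im=arm.camera("wrist"); save("w2.png",im); np.savez("w2.npz",K=c[0],d=c[1],E=c[2])
s=arm.get_state(); print(s["t"],s["tcp_pos"],np.degrees(np.arctan2(*R.from_quat(s["ee_rot"]).as_matrix()[1::-1,0])),np.round(s["joint_positions"],2))
for l,x,y,z in [("pointer",.104,-.138,.047),("mark",.106,-.051,.041),("face",-.035,-.077,.04)]: print(l,topix(np.r_[wld(x,y),z],c))
```

```text
7.9333 [ 0.54448833 -0.04204431  0.191802  ] 82.9234475179969 [-0.28  0.03  1.85  0.    1.27 -0.16]
pointer [[410.6981709  201.69881835]]
mark [[416.30255177  86.63978093]]
face [[231.70510798 122.68434988]]
```

View pics/w2.png

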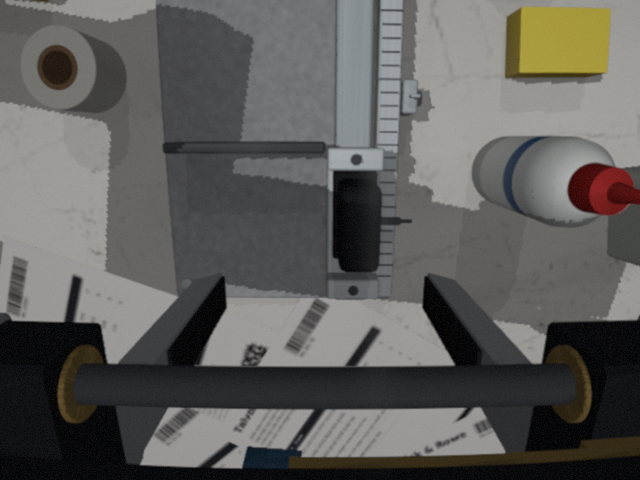

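The pointer tip is at ~(411,220) and the mark at ~(414,97). The handle is at (357,225), and the bottle body is well to the right, at columns 475 and up.

Run:
```python
from h import *
im=cv2.imread("pics/w2.png"); a=cv2.resize(im[65:265,325:435],(330,600),interpolation=cv2.INTER_CUBIC)
b=cv2.resize(im[75:120,385:435],(450,405),interpolation=cv2.INTER_CUBIC); b=cv2.copyMakeBorder(b,0,195,0,0,0)
cv2.imwrite("pics/w2c.png",np.hstack([a,b]))
z=np.load("w2.npz"); c=(z["K"],z["d"],z["E"])
for n,p,h in [("pointer",(411,220),.047),("mark",(415,97),.041),("h1",(338,180),.119),("h2",(378,270),.119),("rail l",(338,20),.04),("rail l2",(334,135),.04),("stop edge",(165,144),.066),("stop edge2",(325,143),.066),("bed",(159,20),.012),("bedb",(175,270),.012)]:
    w=toworld([p],h,c); print(n,w.round(4),jig(w).round(4))
```

```text
pointer [[ 0.6126 -0.0423  0.047 ]] [[ 0.1049 -0.1527]]
mark [[0.6244 0.0511 0.041 ]] [[ 0.1053 -0.0586]]
h1 [[0.5572 0.0037 0.119 ]] [[ 0.0443 -0.1137]]
h2 [[ 0.5756 -0.0554  0.119 ]] [[ 0.0698 -0.1702]]
rail l [[0.5729 0.1127 0.04  ]] [[ 0.0467 -0.0036]]
rail l2 [[0.5599 0.0304 0.04  ]] [[ 0.0438 -0.0869]]
stop edge [[0.4378 0.0401 0.066 ]] [[-0.0786 -0.0921]]
stop edge2 [[0.5523 0.0255 0.066 ]] [[ 0.0368 -0.0927]]
bed [[0.4313 0.1406 0.012 ]] [[-0.0973  0.0068]]
bedb [[ 0.4017 -0.0697  0.012 ]] [[-0.1011 -0.2055]]
```

View pics/w2c.png

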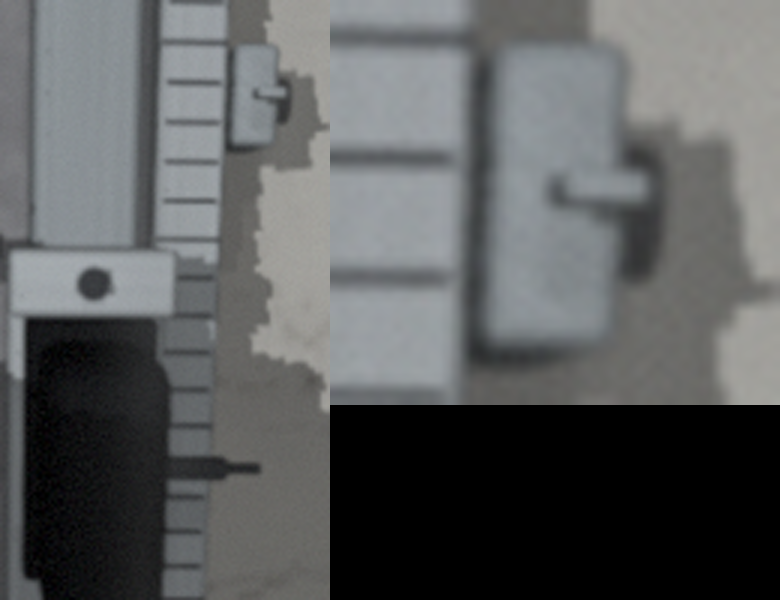

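Run:
```python
from h import *
s=arm.get_state(); t=wld(.059,-.142); d=np.r_[t,.094]-s["tcp_pos"]; print(t,d,d/.25, EY*.11/.25)
```

```text
[ 0.56832484 -0.02611231] [ 0.02383652  0.015932   -0.097802  ] [ 0.09534608  0.063728   -0.391208  ] [0.05341592 0.43674562]
```

Emit:
{"api": "drive_tool", "payload": {
  "deltas": [
    [0.05,0.03,0,0],
    [0.095,0.064,0,0],
    [0.095,0.064,-0.14,0],
    [0.095,0.064,-0.28,0],
    [0.095,0.064,-0.36,0]
  ],
  "claw": 0.7
}}

```text
t: 8.35
tcp_pos: [0.5666, -0.0246, 0.0985]
ee_rot: [0.749, 0.663, -0.001, -0.002]
force: [-0.2, 0.3, -1.2]
width: 0.0668
grip_force: 0.0
```

Emit:
{"api": "drive_tool", "payload": {
  "deltas": [
    [0,0,-0.03,0],
    [0,0,-0.03,0],
    [0,0,-0.03,0],
    [0,0,-0.03,0],
    [0,0,-0.03,0]
  ],
  "claw": 0.15
}}

```text
t: 8.77
tcp_pos: [0.5698, -0.0271, 0.0964]
ee_rot: [0.75, 0.662, 0.001, 0.002]
force: [0.1, -0.4, 0.3]
width: 0.0361
grip_force: 0.0
```

Emit:
{"api": "drive_tool", "payload": {
  "deltas": [
    [0,0,0,0],
    [0,0,0,0],
    [0,0,0,0],
    [0,0,0,0],
    [0,0,0,0]
  ],
  "claw": 0.15
}}

```text
t: 9.18
tcp_pos: [0.5689, -0.0272, 0.0956]
ee_rot: [0.75, 0.662, 0.0, 0.0]
force: [-3.1, 0.5, 6.7]
width: 0.0259
grip_force: 30.0
```

Run:
```python
from h import *
c=cam("wrist"); im=arm.camera("wrist"); save("w3.png",im); np.savez("w3.npz",K=c[0],d=c[1],E=c[2])
s=arm.get_state(); print(s["t"],s["tcp_pos"],s["width"],s["grip_force"],jig(s["tcp_pos"]))
for l,x,y,z in [("pointer",.104,-.153,.047),("mark",.106,-.058,.041)]: print(l,topix(np.r_[wld(x,y),z],c))
```

```text
9.2333 [ 0.56887583 -0.02714655  0.09562712] 0.02589226536617476 29.996215403079987 [[ 0.05967246 -0.1429597 ]]
pointer [[403.97407321 285.0343864 ]]
mark [[412.86536163 113.2650237 ]]
```

View pics/w3.png

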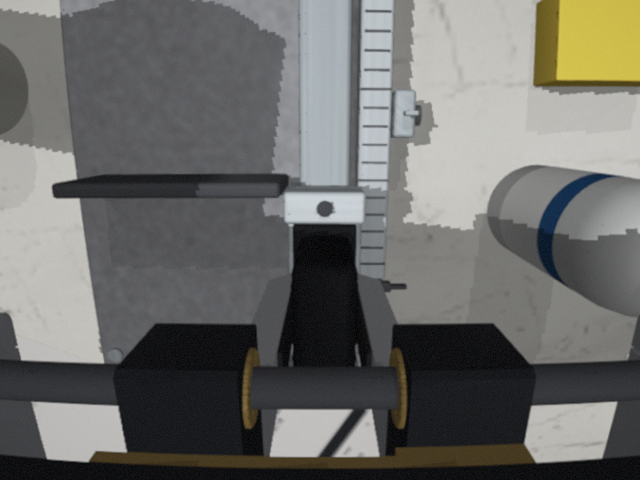

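The handle is gripped. The pointer tip is at (405,286) and the mark at (412,113), ~95 mm apart. I'm pulling back now.

Emit:
{"api": "drive_tool", "payload": {
  "deltas": [
    [0.005,0.04,0,0],
    [0.012,0.1,0,0],
    [0.02,0.16,0,0],
    [0.027,0.22,0,0],
    [0.034,0.28,0,0]
  ]
}}

```text
t: 9.65
tcp_pos: [0.5777, 0.0415, 0.0957]
ee_rot: [0.75, 0.662, -0.001, 0.002]
force: [-1.1, -7.0, 4.2]
width: 0.026
grip_force: 30.0
```

Emit:
{"api": "drive_tool", "payload": {
  "deltas": [
    [0.007,0.06,0,0],
    [0.015,0.12,0,0],
    [0.021,0.17,0,0],
    [0.025,0.2,0,0],
    [0.027,0.22,0,0]
  ]
}}

```text
t: 10.07
tcp_pos: [0.585, 0.0973, 0.0957]
ee_rot: [0.75, 0.662, 0.0, 0.002]
force: [0.3, -6.3, 3.8]
width: 0.0258
grip_force: 30.0
```

Run:
```python
from h import *
c=cam("wrist"); im=arm.camera("wrist"); save("w4.png",im); np.savez("w4.npz",K=c[0],d=c[1],E=c[2])
s=arm.get_state(); print(s["t"],s["tcp_pos"],s["width"],s["force"],jig(s["tcp_pos"]))
for y in (-.06,-.055,-.05,-.045,-.04,-.035): print("pointer",y,topix(np.r_[wld(.104,y),.047],c))
print(topix(np.r_[wld(.106,-.058),.041],c))
cv2.imwrite("pics/w4c.png",cv2.resize(im[180:360,330:480,::-1],(600,720)[:2] if 0 else (500,600),interpolation=cv2.INTER_CUBIC))
```

```text
10.1167 [0.5850832  0.09797331 0.09565269] 0.025802734505668896 [ 2.04586009 -2.98999894  4.78426565] [[ 0.06057043 -0.01679769]]
pointer -0.06 [[399.48596054 335.95667838]]
pointer -0.055 [[399.90063701 328.34278979]]
pointer -0.05 [[400.31568505 320.63432335]]
pointer -0.045 [[400.73098197 312.8309397 ]]
pointer -0.04 [[401.14639837 304.9323463 ]]
pointer -0.035 [[401.56179781 296.93830089]]
[[401.12575675 328.28288271]]
```

View pics/w4c.png

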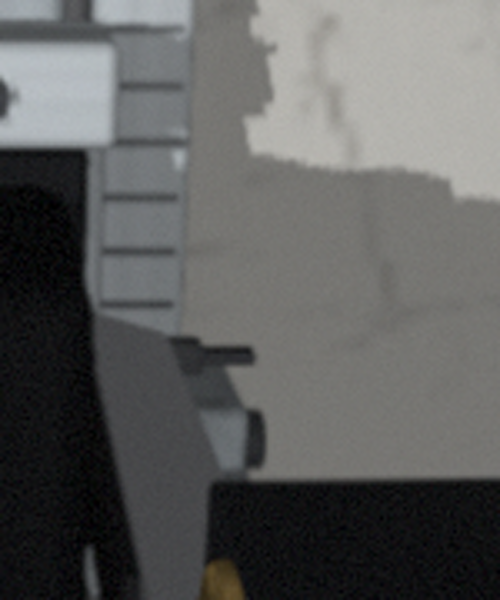

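Emit:
{"api": "drive_tool", "payload": {
  "deltas": [
    [-0.004,-0.03,0,0],
    [-0.008,-0.065,0,0],
    [-0.012,-0.1,0,0],
    [-0.015,-0.125,0,0],
    [-0.0175,-0.143,0,0]
  ]
}}

```text
t: 10.53
tcp_pos: [0.5804, 0.0623, 0.0956]
ee_rot: [0.75, 0.661, 0.002, 0.0]
force: [2.5, 5.4, 5.6]
width: 0.0259
grip_force: 30.0
```

Emit:
{"api": "drive_tool", "payload": {
  "deltas": [
    [0,0,0,0],
    [0,0,0,0]
  ]
}}

```text
t: 10.7
tcp_pos: [0.5804, 0.0616, 0.0956]
ee_rot: [0.75, 0.661, 0.001, 0.001]
force: [2.3, 0.9, 6.7]
width: 0.0259
grip_force: 30.0
```

Run:
```python
from h import *
c=cam("wrist"); im=arm.camera("wrist"); save("w5.png",im); np.savez("w5.npz",K=c[0],d=c[1],E=c[2])
s=arm.get_state(); print(s["t"],s["tcp_pos"],s["width"],s["force"],jig(s["tcp_pos"]))
for y in (-.06,-.055,-.05,-.045,-.04,-.035): print("pointer",y,topix(np.r_[wld(.104,y),.047],c))
for y in (-.06,-.058,-.056): print(y,topix(np.r_[wld(.106,y),.041],c))
cv2.imwrite("pics/w5c.png",cv2.resize(im[220:340,370:450,::-1],(400,600),interpolation=cv2.INTER_CUBIC))
```

```text
10.75 [0.58035513 0.0615944  0.09561931] 0.025909944878594476 [1.35650885 0.58291573 6.51311031] [[ 0.06029373 -0.05348152]]
pointer -0.06 [[403.01905086 279.30041708]]
pointer -0.055 [[403.41920023 270.99156841]]
pointer -0.05 [[403.81841307 262.58791445]]
pointer -0.045 [[404.2165096  254.08958084]]
pointer -0.04 [[404.61330082 245.49677026]]
pointer -0.035 [[405.00858805 236.80976759]]
-0.06 [[404.45220946 275.81224415]]
-0.058 [[404.61064245 272.57407239]]
-0.056 [[404.76893717 269.32153684]]
```

View pics/w5c.png

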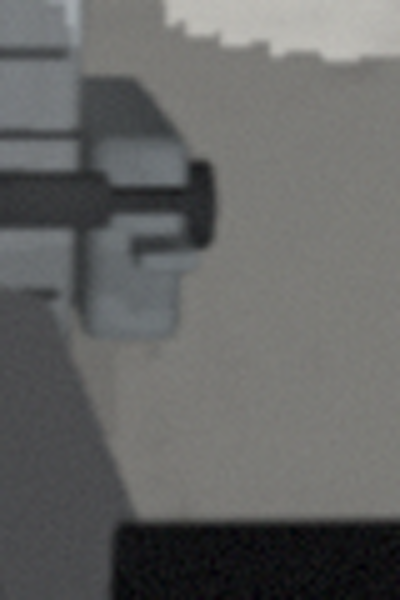

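Emit:
{"api": "drive_tool", "payload": {
  "deltas": [
    [-0.001,-0.008,0,0],
    [-0.002,-0.018,0,0],
    [-0.003,-0.027,0,0],
    [-0.004,-0.033,0,0],
    [-0.0045,-0.037,0,0]
  ]
}}

```text
t: 11.17
tcp_pos: [0.5793, 0.0533, 0.0956]
ee_rot: [0.75, 0.661, 0.002, 0.0]
force: [1.8, 5.9, 6.6]
width: 0.0256
grip_force: 30.0
```

Emit:
{"api": "drive_tool", "payload": {
  "deltas": [
    [0,0,0,0],
    [0,0,0,0],
    [0,0,0,0]
  ]
}}

```text
t: 11.42
tcp_pos: [0.5793, 0.0531, 0.0957]
ee_rot: [0.75, 0.661, 0.002, 0.0]
force: [2.1, 3.8, 6.7]
width: 0.0257
grip_force: 30.0
```

Run:
```python
from h import *
c=cam("wrist"); im=arm.camera("wrist"); save("w6.png",im); np.savez("w6.npz",K=c[0],d=c[1],E=c[2])
s=arm.get_state(); print(s["t"],s["tcp_pos"],s["width"],s["force"],jig(s["tcp_pos"]))
for y in (-.06,-.058,-.056): print("pointer",y,topix(np.r_[wld(.104,y),.047],c))
for y in (-.06,-.058,-.056): print(y,topix(np.r_[wld(.106,y),.041],c))
cv2.imwrite("pics/w6c.png",cv2.resize(im[220:300,370:450,::-1],(600,600),interpolation=cv2.INTER_CUBIC))
```

```text
11.4667 [0.57923495 0.05314336 0.09562782] 0.025649616009789173 [2.00724237 4.47506227 6.66069291] [[ 0.06020779 -0.06200604]]
pointer -0.06 [[403.73418048 265.11869792]]
pointer -0.058 [[403.89328384 261.74126597]]
pointer -0.056 [[404.05219977 258.34875441]]
-0.06 [[405.15764739 261.96307555]]
-0.058 [[405.31499741 258.66318719]]
-0.056 [[405.47215733 255.34903348]]
```

View pics/w6c.png

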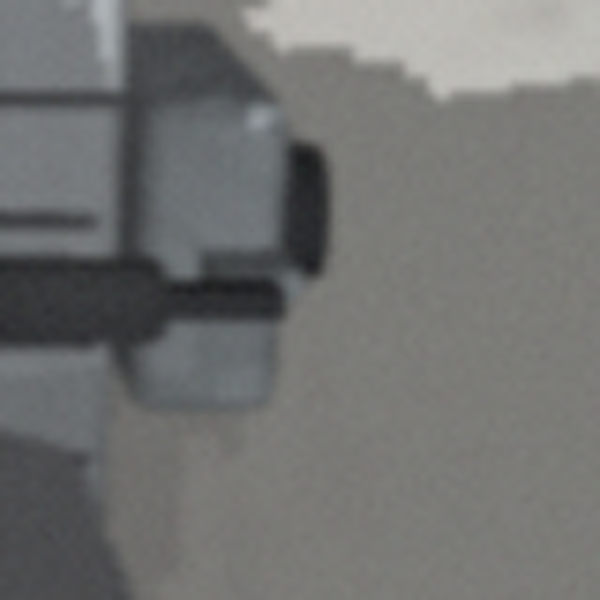

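The pointer is at row ~259.7 over the ridge, at ~258, so it is on the mark within ~1 mm. I'm releasing, rising, and going to the big carton.

Emit:
{"api": "drive_tool", "payload": {
  "deltas": [
    [0,0,0,0],
    [0,0,0,0],
    [0,0,0,0],
    [0,0,0,0],
    [0,0,0,0]
  ],
  "claw": 0.6
}}

```text
t: 11.88
tcp_pos: [0.5777, 0.0528, 0.0937]
ee_rot: [0.75, 0.662, -0.0, -0.0]
force: [0.4, 0.5, -0.2]
width: 0.0547
grip_force: 0.0
```

Emit:
{"api": "drive_tool", "payload": {
  "deltas": [
    [0,0,0.08,0],
    [0,0,0.2,0],
    [0,0,0.34,0],
    [0,0,0.46,0],
    [0,0,0.5,0]
  ]
}}

```text
t: 12.3
tcp_pos: [0.5804, 0.0528, 0.2246]
ee_rot: [0.75, 0.662, 0.003, 0.003]
force: [1.0, -0.3, 0.4]
width: 0.0567
grip_force: 0.0
```

Emit:
{"api": "drive_tool", "payload": {
  "deltas": [
    [-0.05,-0.15,0.02,0],
    [-0.1,-0.3,0.03,0],
    [-0.15,-0.45,0.04,0],
    [-0.2,-0.6,0.05,0],
    [-0.252,-0.75,0.06,0]
  ],
  "claw": 1
}}

```text
t: 12.72
tcp_pos: [0.5138, -0.1357, 0.2332]
ee_rot: [0.749, 0.662, -0.0, -0.001]
force: [0.3, -0.9, -0.7]
width: 0.086
grip_force: 0.0
```

Emit:
{"api": "drive_tool", "payload": {
  "deltas": [
    [-0.05,-0.15,0.02,0],
    [-0.1,-0.3,0.03,0],
    [-0.15,-0.45,0.04,0],
    [-0.2,-0.6,0.05,0],
    [-0.252,-0.78,0.06,0]
  ]
}}

```text
t: 13.13
tcp_pos: [0.4522, -0.3257, 0.2479]
ee_rot: [0.75, 0.662, 0.0, -0.001]
force: [0.4, 0.8, 0.7]
width: 0.0941
grip_force: 0.0
```

```bash
cat >> h.py <<'E'
from scipy.optimize import minimize
def boxfit(region,size,z0,c,x0):
    a,b,h=size; q=np.array([[i*a/2,j*b/2,k*h] for i in(-1,1) for j in(-1,1) for k in(0,1)])
    def mask(p):
        Rz=R.from_euler("z",p[2]).as_matrix(); u=topix(q@Rz.T+[p[0],p[1],z0],c)
        m=np.zeros((480*2,640*2),np.uint8); cv2.fillConvexPoly(m,cv2.convexHull((u*2+.5).astype(np.int32)),1); return m>0
    r=cv2.resize(region.astype(np.uint8),None,fx=2,fy=2,interpolation=0)>0
    f=lambda p:1-(mask(p)&r).sum()/(mask(p)|r).sum()
    s=np.array(x0)+np.array([[0,0,0],[.01,0,0],[0,.01,0],[0,0,.15]])
    o=minimize(f,x0,method="Nelder-Mead",options=dict(initial_simplex=s,xatol=1e-4,fatol=1e-4)); return o.x,1-o.fun
E
python3 - <<'E'
from h import *
c=cam("wrist"); im=arm.camera("wrist"); save("w7.png",im)
s=arm.get_state(); print(s["t"],s["tcp_pos"],np.degrees(np.arctan2(*R.from_quat(s["ee_rot"]).as_matrix()[1::-1,0])))
for o in arm.outline_of("big_carton","wrist")[:3]:
    print(o["score"],o["bbox"],o["region"].sum()); 
    for y in (-.1,-.3,.1): print(boxfit(o["region"],(.061,.090,.045),0,c,(.453,-.328,y)))
E
```

```text
13.1833 [ 0.45037234 -0.33221425  0.24845943] 82.55191824696512
0.64 [287.3, 162.6, 359.8, 268.5] 6312
(array([ 0.4493965 , -0.32906459, -0.19440354]), np.float64(0.9758587230739375))
(array([ 0.44923447, -0.32921573, -0.19532888]), np.float64(0.9765931801391967))
(array([ 0.44922667, -0.32929349, -0.19771169]), np.float64(0.9765931801391967))
```

Emit:
{"api": "drive_tool", "payload": {
  "deltas": [
    [0,0.012,-0.12,-0.005],
    [-0.004,0.012,-0.26,-0.0104],
    [-0.004,0.012,-0.4,-0.0104],
    [-0.004,0.012,-0.5,-0.0104],
    [-0.004,0.012,-0.5,-0.0104]
  ]
}}

```text
t: 13.65
tcp_pos: [0.4494, -0.317, 0.1168]
ee_rot: [0.771, 0.637, -0.0, -0.007]
force: [-0.2, 0.7, -0.2]
width: 0.094
grip_force: 0.0
```

Emit:
{"api": "drive_tool", "payload": {
  "deltas": [
    [0,0,0,0]
  ]
}}

```text
t: 13.73
tcp_pos: [0.4519, -0.3198, 0.1223]
ee_rot: [0.771, 0.637, -0.0, -0.002]
force: [-1.2, -0.8, 0.4]
width: 0.0941
grip_force: 0.0
```

Run:
```python
from h import *
c=cam("wrist"); im=arm.camera("wrist"); save("w8.png",im)
s=arm.get_state(); print(s["t"],s["tcp_pos"],np.degrees(np.arctan2(*R.from_quat(s["ee_rot"]).as_matrix()[1::-1,0])))
```

```text
13.7833 [ 0.4530096  -0.32110036  0.12441358] 79.1682947600988
```

Emit:
{"api": "drive_tool", "payload": {
  "deltas": [
    [-0.011,-0.03,-0.1,0],
    [-0.011,-0.03,-0.22,0],
    [-0.011,-0.03,-0.32,0],
    [-0.011,-0.03,-0.38,0],
    [-0.011,-0.03,-0.4,0]
  ]
}}

```text
t: 14.2
tcp_pos: [0.45, -0.3288, 0.0236]
ee_rot: [0.771, 0.637, 0.0, -0.0]
force: [-0.6, -0.2, 0.6]
width: 0.094
grip_force: 0.0
```

Emit:
{"api": "drive_tool", "payload": {
  "deltas": [
    [0,0,0,0],
    [0,0,0,0],
    [0,0,0,0],
    [0,0,0,0],
    [0,0,0,0]
  ],
  "claw": 0.4
}}

```text
t: 14.62
tcp_pos: [0.4505, -0.3297, 0.0253]
ee_rot: [0.771, 0.637, 0.0, 0.001]
force: [0.3, 0.4, 0.5]
width: 0.0641
grip_force: 0.0
```

Emit:
{"api": "drive_tool", "payload": {
  "deltas": [
    [0,0,0,0],
    [0,0,0,0],
    [0,0,0,0],
    [0,0,0,0]
  ],
  "claw": 0.4
}}

```text
t: 14.95
tcp_pos: [0.4504, -0.3295, 0.0249]
ee_rot: [0.771, 0.637, 0.0, 0.001]
force: [-1.2, 1.3, 5.4]
width: 0.06
grip_force: 30.0
```

Run:
```python
from h import *
s=arm.get_state(); print(s["t"],s["tcp_pos"],np.degrees(np.arctan2(*R.from_quat(s["ee_rot"]).as_matrix()[1::-1,0])),s["width"],s["grip_force"],s["force"])
print(s["tcp_pos"][:2]-np.array([.4493,-.3292]), wld(-.03,.0515),wld(-.03,.054))
```

```text
14.95 [ 0.45039699 -0.32947814  0.02494761] 79.12877380540809 0.06000937173279235 29.952028691768646 [-1.15336791  1.30037955  5.35465624]
[ 0.00109699 -0.00027814] [0.50347398 0.17676108] [0.50377748 0.17924259]
```

Emit:
{"api": "drive_tool", "payload": {
  "deltas": [
    [0,0,0.1,0],
    [0,0,0.24,0],
    [0,0,0.38,0],
    [0,0,0.5,0],
    [0,0,0.56,0]
  ]
}}

```text
t: 15.37
tcp_pos: [0.4507, -0.3298, 0.1674]
ee_rot: [0.771, 0.637, 0.0, 0.002]
force: [1.3, -0.6, -4.1]
width: 0.0597
grip_force: 29.9
```

Emit:
{"api": "drive_tool", "payload": {
  "deltas": [
    [0.01,0.08,0,0.001],
    [0.025,0.22,0,0.002],
    [0.04,0.37,0,0.003],
    [0.055,0.52,0,0.0036],
    [0.071,0.677,0,0.0036]
  ]
}}

```text
t: 15.78
tcp_pos: [0.4665, -0.1578, 0.1626]
ee_rot: [0.764, 0.645, -0.0, -0.001]
force: [1.6, 1.4, -4.0]
width: 0.06
grip_force: 29.9
```

Emit:
{"api": "drive_tool", "payload": {
  "deltas": [
    [0.015,0.15,0,0.001],
    [0.03,0.3,0,0.002],
    [0.045,0.45,0,0.003],
    [0.06,0.58,0,0.0036],
    [0.071,0.677,0,0.0036]
  ]
}}

```text
t: 16.2
tcp_pos: [0.484, 0.0123, 0.1626]
ee_rot: [0.756, 0.655, -0.001, -0.001]
force: [-0.1, -0.3, -4.4]
width: 0.06
grip_force: 29.9
```

Emit:
{"api": "drive_tool", "payload": {
  "deltas": [
    [0.015,0.15,0,0.001],
    [0.03,0.3,0,0.002],
    [0.045,0.45,0,0.003],
    [0.06,0.58,0,0.0036],
    [0.071,0.677,0,0.0036]
  ]
}}

```text
t: 16.62
tcp_pos: [0.5018, 0.1813, 0.1626]
ee_rot: [0.748, 0.663, -0.001, -0.001]
force: [-0.8, 0.3, -3.7]
width: 0.0601
grip_force: 29.9
```

Emit:
{"api": "drive_tool", "payload": {
  "deltas": [
    [0,0,0,0],
    [0,0,0,0],
    [0,0,0,0]
  ]
}}

```text
t: 16.87
tcp_pos: [0.5023, 0.1783, 0.1629]
ee_rot: [0.749, 0.663, -0.001, -0.0]
force: [0.0, 0.1, -3.8]
width: 0.0599
grip_force: 29.9
```

Run:
```python
from h import *
c=cam("wrist"); im=arm.camera("wrist"); save("w9.png",im)
s=arm.get_state(); print(s["t"],s["tcp_pos"],np.degrees(np.arctan2(*R.from_quat(s["ee_rot"]).as_matrix()[1::-1,0])),s["width"],s["force"],jig(s["tcp_pos"]))
print(wld(-.03,.0527)-s["tcp_pos"][:2])
# stop edge in w6 (dark steel, z=.066)
z=np.load("w6.npz"); c=(z["K"],z["d"],z["E"]); g=cv2.cvtColor(cv2.imread("pics/w6.png"),6).astype(int)
for x in (-.07,-.055,-.04,-.02,0):
    ys=np.arange(-.02,.03,.001); u=topix(np.c_[[np.r_[wld(x,y),.066] for y in ys]],c); print(x,[int(g[int(round(v)),int(round(w))]) for w,v in u])
```

```text
16.9167 [0.50251032 0.17789388 0.1631272 ] 82.97000237336785 0.0599279967376962 [ 0.5230562   0.07320218 -2.74082078] [[-0.03109405  0.05250743]]
[1.10933547e-03 5.83272889e-05]
-0.07 [117, 116, 117, 113, 116, 118, 116, 114, 118, 116, 116, 118, 116, 120, 117, 117, 119, 119, 83, 31, 38, 41, 43, 44, 43, 42, 61, 117, 119, 118, 120, 117, 118, 126, 177, 180, 178, 182, 180, 180, 182, 179, 177, 179, 179, 176, 178, 178, 178, 180]
-0.055 [86, 86, 85, 86, 88, 89, 88, 85, 84, 84, 85, 86, 87, 87, 84, 86, 84, 83, 47, 39, 40, 45, 42, 46, 42, 35, 34, 79, 87, 89, 91, 91, 91, 89, 88, 88, 85, 86, 87, 88, 87, 87, 84, 120, 127, 129, 129, 130, 127, 131]
-0.04 [79, 80, 78, 78, 78, 80, 79, 84, 84, 81, 78, 80, 80, 81, 79, 78, 79, 81, 51, 36, 42, 42, 40, 42, 45, 37, 38, 85, 89, 90, 90, 88, 83, 88, 88, 86, 85, 83, 82, 83, 83, 88, 84, 93, 131, 132, 136, 137, 139, 136]
-0.02 [86, 84, 85, 83, 82, 80, 78, 77, 78, 80, 83, 77, 77, 77, 77, 75, 78, 75, 47, 60, 65, 69, 70, 73, 74, 57, 32, 90, 86, 87, 86, 87, 88, 87, 91, 87, 89, 91, 89, 92, 88, 86, 96, 134, 134, 137, 138, 141, 138, 140]
0 [81, 84, 81, 79, 81, 82, 83, 82, 83, 86, 85, 89, 85, 85, 82, 83, 86, 80, 49, 63, 68, 70, 71, 76, 69, 51, 45, 85, 93, 90, 94, 89, 90, 88, 88, 93, 126, 136, 138, 137, 136, 134, 134, 133, 136, 136, 135, 137, 133, 133]
```

Emit:
{"api": "drive_tool", "payload": {
  "deltas": [
    [0.004,0.004,-0.1,0],
    [0.004,0.004,-0.22,0],
    [0.004,0.004,-0.32,0],
    [0.004,0.004,-0.39,0],
    [0.004,0.004,-0.42,0]
  ]
}}

```text
t: 17.33
tcp_pos: [0.5018, 0.1781, 0.0558]
ee_rot: [0.75, 0.662, -0.002, -0.002]
force: [-0.3, -1.0, -3.8]
width: 0.0601
grip_force: 29.9
```

Emit:
{"api": "drive_tool", "payload": {
  "deltas": [
    [0,0,0,0],
    [0,0,-0.02,0],
    [0,0,-0.04,0],
    [0,0,-0.06,0],
    [0,0,-0.075,0]
  ]
}}

```text
t: 17.75
tcp_pos: [0.5046, 0.1798, 0.0405]
ee_rot: [0.749, 0.663, 0.001, 0.0]
force: [-0.8, -0.0, -3.7]
width: 0.0598
grip_force: 29.9
```

Emit:
{"api": "drive_tool", "payload": {
  "deltas": [
    [0,0,-0.004,0],
    [0,0,-0.004,0]
  ]
}}

```text
t: 17.92
tcp_pos: [0.5039, 0.1798, 0.039]
ee_rot: [0.749, 0.663, -0.0, -0.0]
force: [-0.4, -0.0, -3.5]
width: 0.0602
grip_force: 29.9
```

Run:
```python
from h import *
s=arm.get_state(); print(s["t"],s["tcp_pos"],np.degrees(np.arctan2(*R.from_quat(s["ee_rot"]).as_matrix()[1::-1,0])),s["force"],jig(s["tcp_pos"]))
```

```text
17.9167 [0.50392692 0.17983241 0.03896583] 83.02666475576213 [-0.36600604 -0.03469094 -3.53352042] [[-0.02992327  0.05460359]]
```

Emit:
{"api": "drive_tool", "payload": {
  "deltas": [
    [-0.001,-0.005,0,0],
    [-0.001,-0.011,-0.003,0],
    [-0.001,-0.011,-0.006,0],
    [-0.001,-0.011,-0.008,0],
    [-0.001,-0.011,-0.008,0]
  ]
}}

```text
t: 18.33
tcp_pos: [0.5038, 0.177, 0.0371]
ee_rot: [0.749, 0.663, -0.0, -0.0]
force: [-1.9, 0.5, -4.1]
width: 0.0599
grip_force: 29.9
```

Run:
```python
from h import *
s=arm.get_state(); print(s["t"],s["tcp_pos"],np.degrees(np.arctan2(*R.from_quat(s["ee_rot"]).as_matrix()[1::-1,0])),s["force"],jig(s["tcp_pos"]))
```

```text
18.3333 [0.50381004 0.17700988 0.03711872] 83.01437039252575 [-1.88424872  0.45960737 -4.05329507] [[-0.02969663  0.05178775]]
```

Emit:
{"api": "drive_tool", "payload": {
  "deltas": [
    [0,0,-0.003,0],
    [0,0,-0.005,0],
    [0,0,-0.005,0]
  ]
}}

```text
t: 18.58
tcp_pos: [0.504, 0.1771, 0.037]
ee_rot: [0.749, 0.663, -0.0, -0.0]
force: [-5.1, -0.6, 5.8]
width: 0.0602
grip_force: 30.0
```

Emit:
{"api": "drive_tool", "payload": {
  "deltas": [
    [0,0,0,0],
    [0,0,0,0],
    [0,0,0,0],
    [0,0,0,0]
  ],
  "claw": 0.85
}}

```text
t: 18.92
tcp_pos: [0.5043, 0.1771, 0.0362]
ee_rot: [0.749, 0.663, 0.0, 0.0]
force: [-0.4, 0.1, 0.1]
width: 0.0794
grip_force: 0.0
```

Emit:
{"api": "drive_tool", "payload": {
  "deltas": [
    [0,0,0.08,0],
    [0,0,0.22,0],
    [0,0,0.36,0],
    [0,0,0.5,0],
    [0,0,0.6,0]
  ]
}}

```text
t: 19.33
tcp_pos: [0.505, 0.1772, 0.1895]
ee_rot: [0.749, 0.663, 0.002, 0.001]
force: [0.7, -0.7, -0.3]
width: 0.0799
grip_force: 0.0
```

Emit:
{"api": "drive_tool", "payload": {
  "deltas": [
    [0,-0.1,0,0],
    [0,-0.16,0,0],
    [0,-0.16,0,0],
    [0,-0.16,0,0],
    [0,-0.16,0,0]
  ]
}}

```text
t: 19.75
tcp_pos: [0.5037, 0.1374, 0.1855]
ee_rot: [0.749, 0.663, -0.0, -0.0]
force: [-0.3, 0.9, -0.6]
width: 0.0797
grip_force: 0.0
```

Run:
```python
from h import *
c=cam("wrist"); im=arm.camera("wrist"); save("w10.png",im); np.savez("w10.npz",K=c[0],d=c[1],E=c[2])
s=arm.get_state(); print(s["t"],s["tcp_pos"],s["force"],jig(s["tcp_pos"]))
for o in arm.outline_of("big_carton","wrist")[:2]:
    p,i=boxfit(o["region"],(.061,.090,.045),.012,c,(.504,.177,-.12)); print(o["score"],p,i,jig(p[:2]),p[2]-YAW)
for o in arm.outline_of("small_carton","wrist")[:4]: print(o["score"],o["bbox"])
g=cv2.cvtColor(im,7).astype(int); ys=np.arange(-.015,.022,.001)
for x in (-.07,-.075,.02): u=topix(np.c_[[np.r_[wld(x,y),.066] for y in ys]],c); print(x,[int(g[int(round(v)),int(round(w))]) for w,v in u])
ys=np.arange(-.075,-.04,.001)
for x,z in ((.094,.047),(.098,.047),(.102,.047),(.106,.041),(.108,.041)):
    u=topix(np.c_[[np.r_[wld(x,y),z] for y in ys]],c); print(x,[int(g[int(round(v)),int(round(w))]) for w,v in u])
print(u[[0,-1]])
t=cam("top"); arm.camera("top")
for o in arm.outline_of("small_carton","top"): 
    q=np.argwhere(o["region"]).mean(0)[::-1]; print(o["score"],q,toworld(q,.02,t))
```

```text
19.8 [0.50361162 0.13759073 0.18547907] [ 0.39465625  0.09684997 -0.60736988] [[-0.02510811  0.01263607]]
0.63 [ 0.50265809  0.17724444 -0.13996454] 0.9717040861052939 [[-0.03086853  0.05188073]] -0.018264536141987697
0.92 [554.3, 217.8, 640.0, 282.7]
0.61 [60.0, 106.5, 137.8, 207.1]
-0.07 [96, 98, 102, 101, 104, 102, 101, 99, 98, 101, 102, 104, 103, 77, 52, 50, 51, 52, 59, 58, 54, 39, 28, 26, 31, 30, 26, 25, 30, 30, 31, 32, 38, 105, 109, 110, 108]
-0.075 [105, 105, 104, 107, 106, 106, 108, 109, 111, 109, 107, 109, 108, 82, 54, 51, 54, 57, 57, 60, 47, 41, 28, 27, 29, 22, 27, 40, 96, 106, 112, 111, 109, 109, 109, 115, 115]
0.02 [101, 99, 102, 104, 102, 104, 103, 100, 100, 95, 88, 70, 63, 37, 41, 42, 40, 39, 42, 39, 34, 28, 33, 36, 30, 33, 36, 32, 27, 30, 33, 38, 101, 108, 108, 107, 108]
0.094 [58, 61, 58, 58, 59, 54, 57, 60, 58, 57, 60, 59, 56, 57, 58, 58, 49, 43, 38, 36, 32, 37, 65, 85, 89, 90, 86, 86, 88, 88, 87, 86, 85, 86, 86]
0.098 [58, 60, 57, 59, 59, 58, 57, 61, 59, 60, 61, 64, 72, 82, 81, 75, 63, 47, 37, 31, 39, 51, 46, 50, 67, 89, 90, 90, 92, 89, 88, 88, 89, 89, 84]
0.102 [58, 59, 60, 56, 57, 58, 62, 71, 83, 93, 94, 89, 82, 85, 87, 85, 78, 47, 36, 29, 53, 64, 54, 50, 60, 71, 76, 80, 84, 63, 66, 72, 72, 76, 81]
0.106 [58, 56, 61, 71, 94, 94, 93, 94, 95, 91, 92, 94, 97, 89, 52, 34, 34, 37, 53, 65, 70, 72, 59, 40, 41, 44, 42, 42, 44, 59, 76, 83, 88, 94, 96]
0.108 [69, 84, 96, 93, 95, 97, 98, 95, 95, 95, 97, 96, 95, 88, 56, 42, 34, 45, 82, 89, 96, 94, 94, 90, 86, 83, 94, 95, 95, 97, 93, 97, 96, 97, 96]
[[480.34667519 329.83972156]
 [484.51775766 293.00706633]]
0.79 [195.30566802 248.97773279] [[0.49970376 0.39037492 0.02      ]]
0.69 [188.75195312 299.45117188] [[0.35703828 0.40325286 0.02      ]]
0.63 [305.75739645 162.75739645] [[0.75258663 0.08241403 0.02      ]]
0.58 [221.41439689 158.58560311] [[0.76279455 0.32664829 0.02      ]]
0.31 [315.46551724 219.43103448] [[0.58882071 0.0513308  0.02      ]]
```

Emit:
{"api": "drive_tool", "payload": {
  "deltas": [
    [0,-0.14,0.02,0],
    [0,-0.28,0.04,0],
    [0,-0.4,0.06,0],
    [0,-0.46,0.06,0],
    [0,-0.46,0.06,0]
  ]
}}

```text
t: 20.42
tcp_pos: [0.5043, 0.0199, 0.2013]
ee_rot: [0.75, 0.661, 0.0, 0.001]
force: [-1.1, 0.8, -0.5]
width: 0.0801
grip_force: 0.0
```

Emit:
{"api": "drive_tool", "payload": {
  "deltas": [
    [0,0,0,0],
    [0,0,0,0]
  ]
}}

```text
t: 20.58
tcp_pos: [0.5037, 0.0229, 0.2006]
ee_rot: [0.749, 0.663, -0.0, -0.0]
force: [0.1, -0.1, 0.1]
width: 0.0799
grip_force: 0.0
```

Run:
```python
from h import *
c=cam("wrist"); im=arm.camera("wrist"); save("w11.png",im)
z=np.load("w2.npz"); c2=(z["K"],z["d"],z["E"]); g2=cv2.cvtColor(cv2.imread("pics/w2.png"),6).astype(int)
g=cv2.cvtColor(im,7).astype(int)
print(jig(arm.get_state()["tcp_pos"]))
def prof(g,c,x,z,ys):
    u=topix(np.c_[[np.r_[wld(x,y),z] for y in ys]],c); return [int(g[int(round(v)),int(round(w))]) for w,v in u]
print("before",prof(g2,c2,.058,.119,np.arange(-.190,-.095,.0025)))
print("now",prof(g,c,.058,.119,np.arange(-.094,.001,.0025)))
for x,z in ((.1,.047),(.104,.047),(.106,.041),(.108,.041)): print(x,z,prof(g,c,x,z,np.arange(-.07,-.045,.001)))
for o in arm.outline_of("handle_grip","wrist")[:1]:
    p,i=boxfit(o["region"],(.026,.056,.048),.071,c,(*wld(.06,-.062),YAW)); print(o["score"],jig(p[:2]),p[2],i)
for o in arm.outline_of("big_carton","wrist")[:1]:
    p,i=boxfit(o["region"],(.061,.090,.045),.012,c,(.504,.177,-.12)); print(o["score"],jig(p[:2]),p[2]-YAW,i)
```

```text
[[-0.01114589 -0.10101934]]
before [103, 95, 94, 97, 98, 90, 55, 56, 22, 23, 24, 16, 17, 16, 18, 22, 15, 16, 21, 23, 17, 19, 24, 19, 20, 27, 31, 30, 29, 18, 23, 24, 34, 127, 163, 92, 94, 166]
now [112, 102, 16, 25, 27, 21, 22, 27, 23, 24, 28, 25, 29, 29, 26, 29, 23, 26, 28, 17, 30, 25, 16, 16, 29, 35, 160, 152, 156, 159, 105, 145, 168, 167, 169, 170, 129, 169]
0.1 0.047 [110, 104, 95, 97, 100, 99, 93, 96, 93, 94, 96, 95, 80, 60, 58, 83, 101, 100, 102, 100, 101, 98, 100, 99, 103, 96]
0.104 0.047 [108, 109, 110, 110, 108, 109, 98, 98, 107, 95, 63, 60, 66, 58, 53, 58, 62, 65, 73, 78, 84, 105, 109, 111, 127, 134]
0.106 0.041 [111, 108, 110, 108, 109, 106, 98, 107, 95, 78, 73, 72, 58, 56, 53, 58, 65, 64, 73, 78, 102, 110, 109, 111, 134, 149]
0.108 0.041 [108, 111, 110, 109, 110, 108, 110, 112, 109, 108, 105, 92, 72, 66, 70, 66, 71, 74, 105, 105, 110, 111, 111, 111, 159, 164]
0.89 [[ 0.05558758 -0.06139474]] -0.09991964915099347 0.8825269673660735
0.7 [[-0.03078738  0.05683083]] -0.02037471640839325 0.9699893885130654
```

```bash
python3 -c "
from h import *
print(arm.job_done())"
```

```text
the job is handed in; nothing more can be done
None
```

I handed the job in at about 21 s of the 72 s allowed; the interface gave no verdict. By my own measurements, the small carton is on the bench left of the jig, the pointer is within about 2 mm of the mark with the slack taken up outward, and the big carton lies in the bed about 2 mm from the stop.

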